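# Move the spice row into the new rack, mirrored

### The job

Move all four spice containers from the old metal rack into the new wooden rack on the other side of the worktop, one to a compartment, standing upright. Put them in the reverse left-to-right order, as in a mirror: the one at the left end of the old row goes to the right end of the new rack, the second from the left goes second from the right, and so on, so that what stood nearest the middle of the worktop is again nearest the middle. Set each one down rather than dropping it, and do not knock any over.

Things in the scene. Friction and masses are not known exactly. Their poses are not given: they have to be found in the camera images.
- mill: Small pepper mill of dark wood, round, 97 mm tall: foot 44 mm across up to 16 mm, narrowing to a straight 36 mm shaft from 32 to 80 mm above its underside (a thin flush steel band at 62 to 65 mm), then a dome with a small steel ball on top. About 0.14 kg, at any yaw. Origin: centre of its underside, z up.
- shaker: Slim plain steel spice shaker, a straight round cylinder 38 mm across up to 78 mm, with a domed top pierced by dark holes, 90 mm tall in all. About 0.12 kg, at any yaw. Origin: centre of its underside, z up.
- tin: Square white spice tin with a plain paper band, 40 x 40 mm and 72 mm tall, with a 36 x 36 mm metal lid on top, 82 mm in all. About 0.12 kg. Its x and y axes are square to its sides; it may stand turned by up to 0.25 rad in the row. Origin: centre of its underside, z up.
- pot: Squat round white ceramic spice pot, 48 mm across, with a 45 mm pale wooden lid, 66 mm tall in all: the lowest of the four (straight sides from 6 to 56 mm). About 0.16 kg. Origin: centre of its underside, z up.
- old_rack: Old rack: fixed flat metal tray, 276 mm long (its y axis) by 72 mm deep (x), floor 4 mm thick, rim 12 mm high, with four cork pads in a row at y = -102, -34, +34, +102 mm. Origin: centre of its underside, on the worktop; z up. Stands left or right, turned up to 0.35 rad; +y is always its left end as the robot sees it.
- new_rack: New rack: fixed wooden tray, 276 (y) x 72 (x) mm, empty, with four open compartments, 64 x 64 mm inside, centred at x = 0, y = -102, -34, +34, +102 mm. Walls 4 mm thick and 20 mm high, floor 6 mm above its underside. Origin: centre of its underside, on the worktop; z up. On the other side from the old rack, turned up to 0.35 rad; +y is always its left end as the robot sees it.
- pad_mill: Fixed square cork pad, 58 x 58 x 4 mm, lying on the floor of the old rack: the one on which the mill stands at the start, so it marks the place the mill came from (the four pads look alike). Origin: centre of its underside, 4 mm above the worktop; its top, where the mill stands, is 8 mm above the worktop.
- pad_shaker: Fixed square cork pad, 58 x 58 x 4 mm, lying on the floor of the old rack: the one on which the shaker stands at the start, so it marks the place the shaker came from (the four pads look alike). Origin: centre of its underside, 4 mm above the worktop; its top, where the shaker stands, is 8 mm above the worktop.
- pad_tin: Fixed square cork pad, 58 x 58 x 4 mm, lying on the floor of the old rack: the one on which the tin stands at the start, so it marks the place the tin came from (the four pads look alike). Origin: centre of its underside, 4 mm above the worktop; its top, where the tin stands, is 8 mm above the worktop.
- pad_pot: Fixed square cork pad, 58 x 58 x 4 mm, lying on the floor of the old rack: the one on which the pot stands at the start, so it marks the place the pot came from (the four pads look alike). Origin: centre of its underside, 4 mm above the worktop; its top, where the pot stands, is 8 mm above the worktop.
Not all that is in view belongs to the job. Leave any blue look-alike of the shaker alone.

How it is judged:
At the end, for the whole second after the job is handed in: Each container stands free and at rest in the new rack's compartment that mirrors its starting place (old y becomes -y in the new rack's frame), within 16 mm of the compartment's centre in x and y, its underside within 5 mm of the floor, upright within 0.1 rad (((y of pad_mill in the frame of old_rack between -0.122 and -0.082 m and y of mill in the frame of new_rack between 0.086 and 0.118 m) or (y of pad_mill in the frame of old_rack between -0.054 and -0.014 m and y of mill in the frame of new_rack between 0.018 and 0.05 m) or (y of pad_mill in the frame of old_rack between 0.014 and 0.054 m and y of mill in the frame of new_rack between -0.05 and -0.018 m) or (y of pad_mill in the frame of old_rack between 0.082 and 0.122 m and y of mill in the frame of new_rack between -0.118 and -0.086 m)) and x of mill in the frame of new_rack between -0.016 and 0.016 m and z of mill in the frame of new_rack between 0.001 and 0.011 m and angle between each of mill, shaker, tin, pot's own z axis and vertical below 0.1 rad and linear speed of each of mill, shaker, tin, pot below 0.02 m/s and angular speed of each of mill, shaker, tin, pot below 0.2 rad/s and contact force between each of mill, shaker, tin, pot and the fingers below 0.05 N and ((y of pad_shaker in the frame of old_rack between -0.122 and -0.082 m and y of shaker in the frame of new_rack between 0.086 and 0.118 m) or (y of pad_shaker in the frame of old_rack between -0.054 and -0.014 m and y of shaker in the frame of new_rack between 0.018 and 0.05 m) or (y of pad_shaker in the frame of old_rack between 0.014 and 0.054 m and y of shaker in the frame of new_rack between -0.05 and -0.018 m) or (y of pad_shaker in the frame of old_rack between 0.082 and 0.122 m and y of shaker in the frame of new_rack between -0.118 and -0.086 m)) and x of shaker in the frame of new_rack between -0.016 and 0.016 m and z of shaker in the frame of new_rack between 0.001 and 0.011 m and ((y of pad_tin in the frame of old_rack between -0.122 and -0.082 m and y of tin in the frame of new_rack between 0.086 and 0.118 m) or (y of pad_tin in the frame of old_rack between -0.054 and -0.014 m and y of tin in the frame of new_rack between 0.018 and 0.05 m) or (y of pad_tin in the frame of old_rack between 0.014 and 0.054 m and y of tin in the frame of new_rack between -0.05 and -0.018 m) or (y of pad_tin in the frame of old_rack between 0.082 and 0.122 m and y of tin in the frame of new_rack between -0.118 and -0.086 m)) and x of tin in the frame of new_rack between -0.016 and 0.016 m and z of tin in the frame of new_rack between 0.001 and 0.011 m and ((y of pad_pot in the frame of old_rack between -0.122 and -0.082 m and y of pot in the frame of new_rack between 0.086 and 0.118 m) or (y of pad_pot in the frame of old_rack between -0.054 and -0.014 m and y of pot in the frame of new_rack between 0.018 and 0.05 m) or (y of pad_pot in the frame of old_rack between 0.014 and 0.054 m and y of pot in the frame of new_rack between -0.05 and -0.018 m) or (y of pad_pot in the frame of old_rack between 0.082 and 0.122 m and y of pot in the frame of new_rack between -0.118 and -0.086 m)) and x of pot in the frame of new_rack between -0.016 and 0.016 m and z of pot in the frame of new_rack between 0.001 and 0.011 m); the robot touches nothing.
It fails at once if a container is knocked over or tipped far (angle between any of mill, shaker, tin, pot's own z axis and vertical above 0.8 rad).
It fails at once if a container is dropped (falls freely by more than about 25 mm) ((contact force between mill and anything else below 0.02 N and linear speed of mill above 0.7 m/s) or (contact force between shaker and anything else below 0.02 N and linear speed of shaker above 0.7 m/s) or (contact force between tin and anything else below 0.02 N and linear speed of tin above 0.7 m/s) or (contact force between pot and anything else below 0.02 N and linear speed of pot above 0.7 m/s)).
It also fails if it takes over 112 s, if anything falls off the work surface, if the arm or the gripper's body presses on something with over 40 N, if the wrist force passes 120 N, or if a joint passes its speed limit or range.

### The arm

A 6-joint arm with a two-finger parallel gripper is mounted at the origin on the work surface. World frame = base frame: x ahead of the robot, y to its left, z up, the work surface at z = 0. Lengths are in m, angles in rad, forces in N, time in s.
With the tool pointing down it reaches from about 0.35 to 0.725 m from the base axis. Payload 6 kg.
Tool frame: the origin (TCP) lies at the very end of the fingers, on their centre line; the grasp point (between the pads) lies 19 mm behind it; z points along the fingers, y is the line along which they close (so a half turn about z gives the same grasp; the last joint's range is limited). The gripper opens to 85 mm and grips with 20 to 120 N. Pads are 22 mm wide; open, the fingers measure 114 mm over their backs; the gripper's body (76 mm by 85 mm) begins 54 mm behind the grasp point. The pads swing forward as they close: fully open they stand 13 mm farther back than shut.
Start: joints at [1.555, 0.04, 0.085, 0, -1.615, -0.334], TCP at [0.206, 0.564, 0.231] pointing down, gripper open.
Joint ranges: [-2.56, 2.56], [-1.29, 2.01], [-1.08, 1.49], [-3.29, 1.98], [-2.81, -0.18], [-2.99, 2.99]. Speed limits (rad/s): [2.57, 2.57, 3.01, 3.14, 3.14, 3.14].

### API

Orientations are given as a 3x3 rotation matrix whose columns are the frame's x, y, z axes.
In Python, from rig import monitor, imaging, workorder gives the robot as it stands. The module is installed in compiled form; this text tells all that it offers.
- The arm moves only by the tool send_rows, never from a script. Its argument "targets" is a list of rows, each a list of 6 numbers: the shift along the tool's x, y, z in mm, then the turn, a rotation vector about the tool's x, y, z in degrees. A call has 1 to 8 rows; each row shifts and turns the commanded pose from where the row before left it, along the tool's axes as they then stand; what a row does not reach is not made up. A row lasts 1/10 s, in which the tool goes at most 50 mm and 8.59 degrees, less where a joint would pass 70% of its speed; a pose out of reach is approached as far as the arm can. A call is refused whole if a number of a shift passes 50 or a number of a turn 8.59, either way. A call with a gripper value outside its range is refused whole. "claw" is the closure, from 0 (fully open) to 1 (shut), set as the call begins (left out, the last holds). The fingers move at their own pace and stop on an object; "grip_force" is the grip in N (left out, the last holds). Time passes only in rows, so rows that do not move let the fingers close. It gives the time, the measured TCP pose, the force, the opening and the grip force at its end, in the units of the state.
- monitor.get_obs(): the state, without advancing time (a new reading comes with each control period).
- imaging.camera(name): name is "scene" or "top" or "wrist"; returns the picture (420x560x3 uint8, red, green, blue); there is no depth.
- imaging.camera_params(name): a dict with "fx", "fy", "cx", "cy" (pixels), "xyz" and "attitude" of the camera in the world; the wrist camera has in their place "hand_eye" (4x4, takes a point from camera to tool coordinates, whose origin is the TCP and whose axes are the flange's). Camera axes: x right, y down, z forward; pixel columns grow to the right and rows downward; lengths in m; the calibration is good to about 2 mm. A picture is of the moment at which its call begins: read the wrist's pose just before it. camera_params takes no time and is no camera call.
- workorder.close_job(): hands the job in; it is judged then, once.
The state is a dict: "t": time; "q": joint angles; "dq": joint speeds; "effort": joint torques, N m; "tool_pos": TCP position; "eef_rot": TCP orientation; "ft_force": force on the tool from outside, world axes, zero at the start; "moment": the same for the moment, N m; "finger_gap": opening from 0.0 (shut) to 1.0 (fully open); "gripper_force": force on a finger pad.
Only numpy, scipy, OpenCV 4.12 (cv2) and the standard library are available. Lean on these libraries where they do the work, as an engineer would, in place of code of your own. Each camera call takes 0.05 s, during which the arm holds its last target. There are 200 camera calls.

## Working session

There is one attempt and no reset: what is moved stays moved. The work goes in short steps, Python scripts to look and compute and a tool call to move; the robot and the scene stay as the last step left them, time stands still between calls to the robot, and variables do not carry over. Pictures are saved under pics/ and viewed, at most 14 in all, crops included, and the job is handed in when it is done.

Besides the shell and the picture viewer there is one more tool, called after ">>>" by a JSON object that holds its "method" and its "body", one argument or row to a line. send_rows: Moves the arm, as the interface text tells. Its arguments: {"type":"object","properties":{"targets":{"type":"array"},"claw":{"type":"number"},"grip_force":{"type":"number"}},"required":["targets"]}

```bash
mkdir -p pics
python3 - <<'E'
from rig import monitor, imaging
import cv2,numpy as np
o=monitor.get_obs();print(o['t'],o['tool_pos'],np.round(o['eef_rot'],3).tolist(),o['finger_gap'])
for n in('scene','top','wrist'):
    im=imaging.camera(n);cv2.imwrite(f'pics/{n}0.png',im[:,:,::-1])
    p=imaging.camera_params(n);print(n,{k:np.round(v,4).tolist() for k,v in p.items()})
E
```

```text
0.0 [0.20542387 0.56337144 0.23024793] [[0.939, -0.343, -0.001], [-0.343, -0.939, -0.002], [0.0, 0.002, -1.0]] 0.9996634243708288
scene {'fx': 406.1189, 'fy': 406.1189, 'cx': 280.8967, 'cy': 211.9528, 'xyz': [1.0001, -0.3343, 0.6101], 'attitude': [[0.5844, 0.5587, -0.5885], [0.8114, -0.4092, 0.4173], [-0.0077, -0.7214, -0.6925]]}
top {'fx': 387.6661, 'fy': 387.6661, 'cx': 279.4884, 'cy': 207.6452, 'xyz': [0.3725, 0.0021, 0.8225], 'attitude': [[-0.0087, -0.9777, 0.21], [-0.9999, 0.0073, -0.0074], [0.0057, -0.21, -0.9777]]}
wrist {'fx': 372.218, 'fy': 372.218, 'cx': 278.4864, 'cy': 208.4745, 'hand_eye': [[0.0001, -0.9508, -0.31, 0.0794], [1.0, 0.0004, -0.001, 0.0012], [0.001, -0.31, 0.9507, -0.1436], [0.0, 0.0, 0.0, 1.0]]}
```

View pics/top0.png

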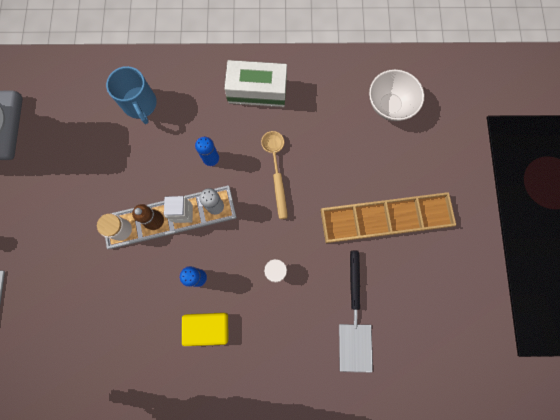

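View pics/scene0.png

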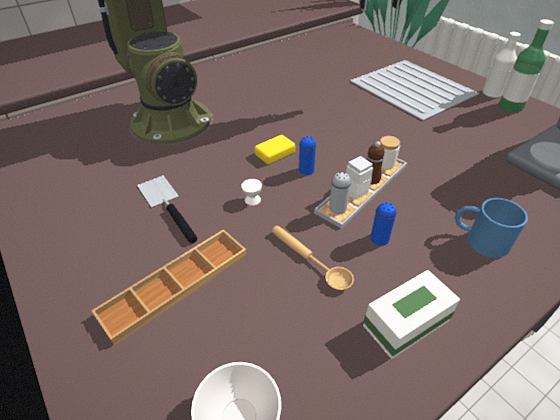

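The top view shows the old rack on the left, at about (170,217). From the left it holds the pot (110,226), mill (147,215), tin (176,207) and shaker (210,200). The new rack is on the right at (388,217) and empty. Shaker candidates are the grey one at (210,200) in the tray, and blue ones at (208,152) and (193,277). The grey steel one in the row fits the description.

```bash
cat > h.py <<'E'
import numpy as np,cv2
from rig import monitor,imaging
def cam(n,o=None):
    p=imaging.camera_params(n)
    if n!='wrist': R,t=np.array(p['attitude']),np.array(p['xyz'])
    else:
        H=np.array(p['hand_eye']);Rt=np.array(o['eef_rot']);R=Rt@H[:3,:3];t=Rt@H[:3,3]+np.array(o['tool_pos'])
    return p,R,t
def cast(n,uv,z,o=None):
    p,R,t=cam(n,o);uv=np.atleast_2d(np.asarray(uv,float))
    d=np.c_[(uv[:,0]-p['cx'])/p['fx'],(uv[:,1]-p['cy'])/p['fy'],np.ones(len(uv))]@R.T
    return t+d*((z-t[2])/d[:,2])[:,None]
def proj(n,P,o=None):
    p,R,t=cam(n,o);c=(np.atleast_2d(P)-t)@R
    return np.c_[c[:,0]/c[:,2]*p['fx']+p['cx'],c[:,1]/c[:,2]*p['fy']+p['cy']]
def rect(P):
    (c,s,a)=cv2.minAreaRect((P[:,:2]*1000).astype(np.float32))
    if s[0]>s[1]: a-=90; s=s[::-1]      # long side = y axis of rack, yaw = a
    a=(a+90)%180-90
    return np.round(c,1),np.round(s,1),round(a,2)
E
python3 - <<'E'
from h import *
im=cv2.imread('pics/top0.png');hsv=cv2.cvtColor(im,cv2.COLOR_BGR2HSV)
m=cv2.inRange(hsv,(8,110,70),(25,255,255));m[:,:315]=0
cs=cv2.findContours(m,cv2.RETR_EXTERNAL,cv2.CHAIN_APPROX_NONE)[0];c=max(cs,key=cv2.contourArea)[:,0]
print('new',rect(cast('top',c,.02)))
crop=im[170:260,90:250];cv2.imwrite('pics/crop.png',cv2.resize(crop,None,fx=5,fy=5,interpolation=cv2.INTER_CUBIC)[:, :])
for h,s,v in hsv[[217,240,205,200],[130,108,230,176]]:print(h,s,v)
E
```

```text
new (array([ 523., -232.]), array([ 73.5, 277.5]), 7.0)
17 115 227
115 16 97
150 7 142
117 10 220
```

View pics/crop.png

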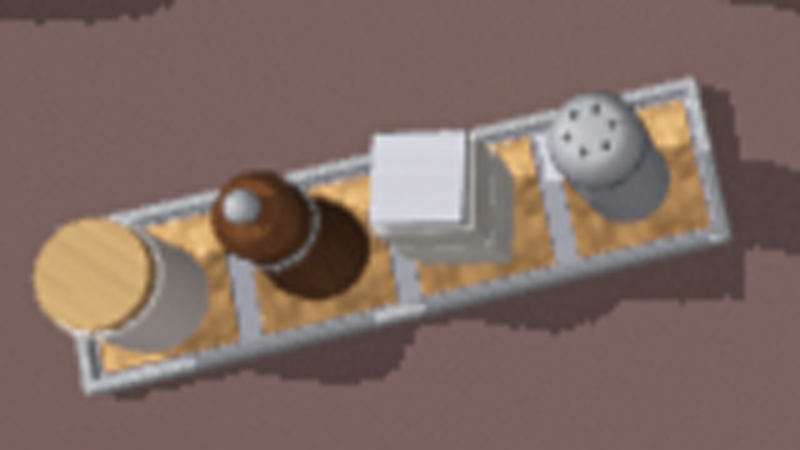

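The crop shows the grey perforated shaker at the right end, then the tin, mill and pot going left. The key crop pixels are pot lid (95,275), mill ball (241,206), tin lid (418,177) and shaker dome (594,131).

Run:
```python
from h import *
f=lambda a:np.array(a)/5-.4+np.array([90,170])
C=cast('top',f([[88,392],[730,238],[692,80]]),.012)[:,:2]*1000
print('corners',C.round(1),np.linalg.norm(C[1]-C[0]),np.linalg.norm(C[1]-C[2]))
ctr=(C[0]+C[2])/2;d=C[0]-C[1];yaw=np.arctan2(-d[0],d[1]);print('ctr',ctr,np.degrees(yaw))
e=np.array([-np.sin(yaw),np.cos(yaw)]);ex=np.array([e[1],-e[0]])
for n,px,z in(('pot',[95,275],.074),('mill',[241,206],.102),('tin',[418,177],.09),('shaker',[594,131],.096)):
    P=cast('top',f([px]),z)[0,:2]*1000;print(n,P.round(1),'rack frame',((P-ctr)@ex).round(1),((P-ctr)@e).round(1),np.hypot(*P).round())
L=cast('top',f([[374,135],[463,131],[463,224],[371,220]]),.09)[:,:2]*1000
d=np.diff(np.r_[L,L[:1]],axis=0);print('tin edges',np.degrees(np.arctan2(d[:,1],d[:,0])).round(1),np.linalg.norm(d,axis=1).round(1))
n=np.array([523,-232]);t=np.radians(7)
for y in(-102,-34,34,102):print('slot',y,n+y*np.array([-np.sin(t),np.cos(t)]))
for b in([208,146],[190,275]):print('blue',cast('top',[b],.09)[0])
```

```text
corners [[463.1 356.2]
 [526.5  89.5]
 [596.1 106.9]] 274.1608248994439 71.84469874800261
ctr [529.63066362 231.57590534] 13.359797953489279
pot [501.9 330.3] rack frame -4.2 102.4 601.0
mill [523.1 265. ] rack frame 1.4 34.1 586.0
tin [536.6 201.9] rack frame -0.1 -30.4 573.0
shaker [552.9 133.4] rack frame -0.1 -100.9 569.0
tin edges [ -87.8 -177.5   87.     1.1] [34.5 36.9 35.4 33.7]
slot -102 [ 535.43067303 -333.23970747]
slot -34 [ 527.14355768 -265.74656916]
slot 34 [ 518.85644232 -198.25343084]
slot 102 [ 510.56932697 -130.76029253]
blue [0.6568825  0.13837049 0.09      ]
blue [0.40284548 0.16420514 0.09      ]
```

>>> {"method": "send_rows", "body": {
  "targets": [
    [0,0,0,0,0,8.2],
    [0,0,0,0,0,8.2],
    [0,0,0,0,0,8.2],
    [0,0,0,0,0,8.2],
    [0,0,0,0,0,8.2],
    [0,0,0,0,0,8.2],
    [0,0,0,0,0,7.5],
    [0,0,0,0,0,0]
  ],
  "claw": 0,
  "grip_force": 40
}}

```text
t: 0.95
tool_pos: [0.2055, 0.5636, 0.2309]
eef_rot: [[0.228, -0.974, -0.0], [-0.974, -0.228, -0.001], [0.001, 0.0, -1.0]]
ft_force: [0.4, -0.3, -0.1]
finger_gap: 1.002
gripper_force: 0.0
```

```bash
cat > to.py <<'E'
import sys
from h import *
from scipy.spatial.transform import Rotation as Ro
x,y,z,psi=map(float,sys.argv[1:5]);o=monitor.get_obs();R=np.array(o['eef_rot'])
a=np.radians(psi);T=np.array([[np.cos(a),np.sin(a),0],[np.sin(a),-np.cos(a),0],[0,0,-1]])
print('shift mm',(R.T@(np.array([x,y,z])-np.array(o['tool_pos'])*1000)).round(1),'turn',Ro.from_matrix(R.T@T).as_rotvec(degrees=True).round(2),'pos',(np.array(o['tool_pos'])*1000).round(1),'t',o['t'],'q',np.round(o['q'],2),'gap',round(o['finger_gap'],3))
E
python3 to.py 502 330 230 -76.6
```

```text
shift mm [ 295.1 -235.3    1. ] turn [ 0.02 -0.04 -0.2 ] pos [205.5 563.6 230.9] t 0.95 q [ 1.55  0.04  0.08 -0.   -1.62 -1.32] gap 1.002
```

>>> {"method": "send_rows", "body": {
  "targets": [
    [37,-29.5,0,0,0,0],
    [37,-29.5,0,0,0,0],
    [37,-29.5,0,0,0,0],
    [37,-29.5,0,0,0,0],
    [37,-29.5,0,0,0,0],
    [37,-29.5,0,0,0,0],
    [37,-29.5,0,0,0,0],
    [36,-29,0,0,0,0]
  ]
}}

```text
t: 1.75
tool_pos: [0.5037, 0.329, 0.2313]
eef_rot: [[0.233, -0.972, -0.0], [-0.972, -0.233, 0.0], [-0.0, 0.0, -1.0]]
ft_force: [0.2, 1.4, 0.5]
finger_gap: 1.003
gripper_force: 0.0
```

```bash
python3 - <<'E'
from h import *
o=monitor.get_obs();im=imaging.camera('wrist')[:,:,::-1].copy();cv2.imwrite('pics/w1.png',im)
for n,P in(('pot',[.5019,.3303,.074]),('mill',[.5231,.265,.105]),('tin',[.5366,.2019,.09]),('shaker',[.5529,.1334,.098])):print(n,proj('wrist',P,o).round(0))
E
python3 to.py 502 330 230 -76.6
```

```text
pot [[280. 190.]]
mill [[272. 107.]]
tin [[274.   9.]]
shaker [[ 274. -124.]]
shift mm [-6.3  4.3  0.8] turn [ 0.   -0.15 -0.17] pos [507.6 324.8 230.8] t 1.8 q [ 0.9   0.05  0.09  0.   -1.62 -0.67] gap 0.996
```

View pics/w1.png

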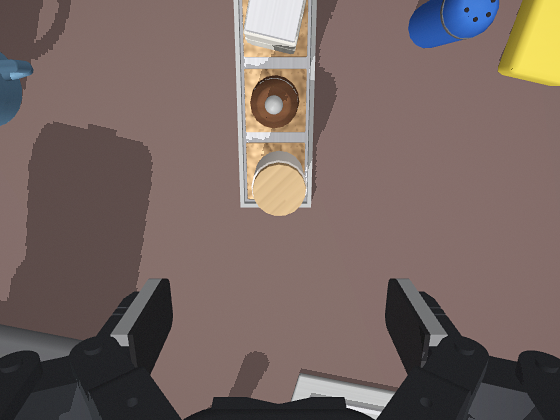

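The wrist view shows the pot lid at (279,189), against a predicted (280,190), so the measurement agrees. The mill is at (274,103) and the tin is above it.

>>> {"method": "send_rows", "body": {
  "targets": [
    [0,0,0,0,0,0],
    [0,0,0,0,0,0],
    [0,0,0,0,0,0]
  ]
}}

```text
t: 2.1
tool_pos: [0.5018, 0.3312, 0.2313]
eef_rot: [[0.232, -0.973, -0.0], [-0.973, -0.232, 0.0], [-0.0, 0.0, -1.0]]
ft_force: [0.1, 0.0, -0.7]
finger_gap: 1.0
gripper_force: 0.0
```

```bash
python3 - <<'E'
from h import *
o=monitor.get_obs();im=imaging.camera('wrist')[:,:,::-1].copy()
hsv=cv2.cvtColor(im,cv2.COLOR_BGR2HSV)
m=cv2.inRange(hsv,(10,70,150),(25,255,255));m=cv2.morphologyEx(m,cv2.MORPH_OPEN,np.ones((9,9)))
c=max(cv2.findContours(m,cv2.RETR_EXTERNAL,cv2.CHAIN_APPROX_NONE)[0],key=cv2.contourArea)
print(cv2.minEnclosingCircle(c));print(cv2.minEnclosingCircle(cast('wrist',c[:,0],.074,o)[:,:2].astype(np.float32)))
E
python3 to.py 502 330 28 -76.6
```

```text
((276.875, 186.375), 26.672298431396484)
((0.5025492310523987, 0.3307933807373047), 0.022509511560201645)
shift mm [  1.5   0.  203.4] turn [-0.    0.01  0.01] pos [501.7 331.4 231.4] t 2.15 q [ 0.92  0.04  0.09 -0.   -1.62 -0.68] gap 0.999
```

>>> {"method": "send_rows", "body": {
  "targets": [
    [1,0,35,0,0,0],
    [0,0,35,0,0,0],
    [0,0,35,0,0,0],
    [0,0,35,0,0,0],
    [0,0,30,0,0,0],
    [0,0,20,0,0,0],
    [0,0,13,0,0,0],
    [0,0,0,0,0,0]
  ]
}}

```text
t: 2.95
tool_pos: [0.5014, 0.3294, 0.0265]
eef_rot: [[0.231, -0.973, -0.002], [-0.973, -0.231, -0.002], [0.002, 0.003, -1.0]]
ft_force: [0.5, -0.4, 0.1]
finger_gap: 1.001
gripper_force: 0.0
```

>>> {"method": "send_rows", "body": {
  "targets": [
    [0,0,0,0,0,0],
    [0,0,0,0,0,0],
    [0,0,0,0,0,0],
    [0,0,0,0,0,0],
    [0,0,0,0,0,0],
    [0,0,0,0,0,0],
    [0,0,0,0,0,0],
    [0,0,0,0,0,0]
  ],
  "claw": 1,
  "grip_force": 40
}}

```text
t: 3.75
tool_pos: [0.5035, 0.3303, 0.0302]
eef_rot: [[0.23, -0.973, 0.002], [-0.973, -0.23, 0.002], [-0.001, -0.003, -1.0]]
ft_force: [-0.6, 0.5, 6.2]
finger_gap: 0.551
gripper_force: 41.8
```

>>> {"method": "send_rows", "body": {
  "targets": [
    [0,0,-8,0,0,0],
    [0,0,-20,0,0,0],
    [0,0,-30,0,0,0],
    [0,0,-30,0,0,0],
    [0,0,-30,0,0,0],
    [0,0,-12,0,0,0],
    [0,0,0,0,0,0]
  ]
}}

```text
t: 4.45
tool_pos: [0.5032, 0.33, 0.1599]
eef_rot: [[0.229, -0.973, 0.002], [-0.973, -0.229, 0.002], [-0.002, -0.002, -1.0]]
ft_force: [0.9, 0.4, -1.4]
finger_gap: 0.551
gripper_force: 41.5
```

```bash
python3 to.py 535.5 -333 160 -83
python3 - <<'E'
from h import *
print(monitor.get_obs()['ft_force'])
E
```

```text
shift mm [652.8 120.5  -1.5] turn [-0.12  0.11  6.25] pos [503.2 330.  159.9] t 4.45 q [ 0.91  0.05 -0.04  0.   -1.48 -0.68] gap 0.551
[ 0.87359282  0.35022475 -1.39566552]
```

>>> {"method": "send_rows", "body": {
  "targets": [
    [20,4,0,0,0,0],
    [35,6,0,0,0,0],
    [43,8,0,0,0,0],
    [43,8,0,0,0,0],
    [43,8,0,0,0,0],
    [43,8,0,0,0,0],
    [43,8,0,0,0,0],
    [43,8,0,0,0,0]
  ]
}}

```text
t: 5.25
tool_pos: [0.5165, 0.0093, 0.156]
eef_rot: [[0.229, -0.973, -0.003], [-0.973, -0.229, -0.001], [-0.0, 0.003, -1.0]]
ft_force: [1.5, 0.0, -1.6]
finger_gap: 0.552
gripper_force: 41.5
```

>>> {"method": "send_rows", "body": {
  "targets": [
    [45,8,0,0,0,0],
    [45,8,0,0,0,0],
    [45,8,0,0,0,0],
    [45,8,0,0,0,0],
    [45,8,0,0,0,0],
    [45,8,0,0,0,0],
    [40,7,0,0,0,0],
    [30,5,0,0,0,0]
  ]
}}

```text
t: 6.05
tool_pos: [0.5357, -0.3355, 0.1553]
eef_rot: [[0.228, -0.974, -0.004], [-0.974, -0.228, 0.002], [-0.002, 0.004, -1.0]]
ft_force: [0.8, 0.5, -1.1]
finger_gap: 0.548
gripper_force: 41.5
```

>>> {"method": "send_rows", "body": {
  "targets": [
    [0,0,0,0,0,3],
    [0,0,0,0,0,3.2],
    [0,0,0,0,0,0],
    [0,0,0,0,0,0],
    [0,0,0,0,0,0]
  ]
}}

```text
t: 6.55
tool_pos: [0.5372, -0.3329, 0.1576]
eef_rot: [[0.124, -0.992, -0.001], [-0.992, -0.124, 0.0], [-0.001, 0.001, -1.0]]
ft_force: [1.0, -0.6, -0.8]
finger_gap: 0.556
gripper_force: 41.5
```

```bash
python3 - <<'E'
from h import *
o=monitor.get_obs();im=imaging.camera('wrist')[:,:,::-1].copy()
p=proj('wrist',[[.5354,-.3332,.006],[.5271,-.2657,.006],[.5189,-.1983,.006],[.5106,-.1308,.006]],o);print(p.round())
for q in p:cv2.circle(im,(int(q[0]),int(q[1])),4,(255,0,0),2)
cv2.imwrite('pics/w2.png',im)
E
python3 to.py 535.5 -333 27 -83
```

```text
[[280. 190.]
 [280. 265.]
 [279. 330.]
 [279. 388.]]
shift mm [-1.000e-01  1.800e+00  1.309e+02] turn [0.03 0.02 0.12] pos [ 537.4 -332.9  157.9] t 6.6 q [-0.24  0.13  0.05 -0.   -1.49  0.36] gap 0.555
```

View pics/w2.png

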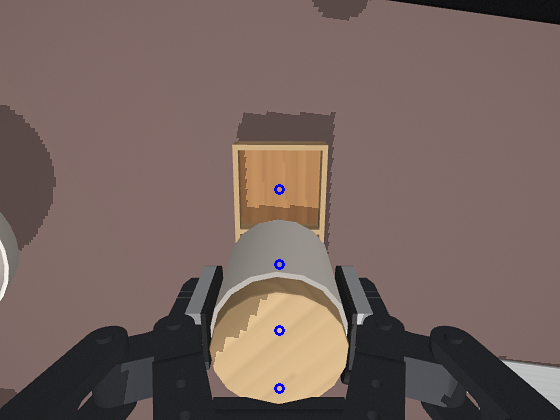

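The compartment under the first mark, (280,190), is centred as predicted and the pot hangs straight, so I lower it.

>>> {"method": "send_rows", "body": {
  "targets": [
    [0,2,20,0,0,0],
    [0,0,25,0,0,0],
    [0,0,25,0,0,0],
    [0,0,25,0,0,0],
    [0,0,18,0,0,0],
    [0,0,10,0,0,0],
    [0,0,4,0,0,0],
    [0,0,0,0,0,0]
  ]
}}

```text
t: 7.4
tool_pos: [0.5358, -0.3334, 0.0316]
eef_rot: [[0.123, -0.992, 0.0], [-0.992, -0.123, -0.0], [0.0, -0.0, -1.0]]
ft_force: [0.2, 0.4, -0.9]
finger_gap: 0.551
gripper_force: 41.5
```

>>> {"method": "send_rows", "body": {
  "targets": [
    [0,0,1.5,0,0,0],
    [0,0,1,0,0,0],
    [0,0,0,0,0,0]
  ]
}}

```text
t: 7.7
tool_pos: [0.5359, -0.3334, 0.0294]
eef_rot: [[0.123, -0.992, 0.001], [-0.992, -0.123, -0.0], [0.0, -0.001, -1.0]]
ft_force: [-0.4, 0.1, -1.3]
finger_gap: 0.555
gripper_force: 41.5
```

>>> {"method": "send_rows", "body": {
  "targets": [
    [0,0,1,0,0,0],
    [0,0,1,0,0,0],
    [0,0,0,0,0,0]
  ]
}}

```text
t: 8.0
tool_pos: [0.5359, -0.3336, 0.0282]
eef_rot: [[0.123, -0.992, 0.001], [-0.992, -0.123, -0.001], [0.001, -0.001, -1.0]]
ft_force: [-2.1, 1.6, 4.6]
finger_gap: 0.551
gripper_force: 42.0
```

>>> {"method": "send_rows", "body": {
  "targets": [
    [0,0,0,0,0,0],
    [0,0,0,0,0,0],
    [0,0,0,0,0,0],
    [0,0,0,0,0,0],
    [0,0,0,0,0,0],
    [0,0,0,0,0,0],
    [0,0,0,0,0,0]
  ],
  "claw": 0
}}

```text
t: 8.7
tool_pos: [0.5356, -0.3334, 0.0268]
eef_rot: [[0.123, -0.992, -0.0], [-0.992, -0.123, -0.0], [0.0, 0.0, -1.0]]
ft_force: [0.6, 0.7, 0.5]
finger_gap: 0.998
gripper_force: 0.0
```

>>> {"method": "send_rows", "body": {
  "targets": [
    [0,0,-15,0,0,0],
    [0,0,-30,0,0,0],
    [0,0,-40,0,0,0],
    [0,0,-40,0,0,0],
    [0,0,-40,0,0,0],
    [0,0,-35,0,0,0],
    [0,0,0,0,0,0]
  ]
}}

```text
t: 9.4
tool_pos: [0.537, -0.3348, 0.2355]
eef_rot: [[0.123, -0.992, 0.01], [-0.992, -0.123, -0.006], [0.007, -0.01, -1.0]]
ft_force: [0.4, -0.4, 0.7]
finger_gap: 0.999
gripper_force: 0.0
```

```bash
python3 to.py 523 265 228 -76.6
```

```text
shift mm [-597.   -59.6    4. ] turn [-0.53 -0.42 -6.35] pos [ 537.  -334.8  235.5] t 9.4 q [-0.24  0.12  0.17  0.   -1.61  0.36] gap 0.999
```

>>> {"method": "send_rows", "body": {
  "targets": [
    [-25,-2,0,0,0,0],
    [-45,-4,0,0,0,0],
    [-48,-5,0,0,0,0],
    [-48,-5,0,0,0,0],
    [-48,-5,0,0,0,0],
    [-48,-5,0,0,0,0],
    [-48,-5,0,0,0,0],
    [-48,-5,0,0,0,0]
  ]
}}

```text
t: 10.2
tool_pos: [0.5268, 0.0282, 0.228]
eef_rot: [[0.123, -0.992, 0.001], [-0.992, -0.123, 0.0], [-0.0, -0.002, -1.0]]
ft_force: [1.0, 0.1, 0.0]
finger_gap: 0.999
gripper_force: 0.0
```

>>> {"method": "send_rows", "body": {
  "targets": [
    [-48,-5,0,0,0,0],
    [-48,-5,0,0,0,0],
    [-48,-5,0,0,0,0],
    [-48,-5,0,0,0,0],
    [-45,-4,0,0,0,0],
    [0,0,0,0,0,-6.4],
    [0,0,0,0,0,0],
    [0,0,0,0,0,0]
  ]
}}

```text
t: 11.0
tool_pos: [0.5221, 0.2642, 0.2274]
eef_rot: [[0.23, -0.973, 0.001], [-0.973, -0.23, 0.0], [0.0, -0.001, -1.0]]
ft_force: [0.0, -0.5, 1.0]
finger_gap: 0.998
gripper_force: 0.0
```

```bash
python3 - <<'E'
from h import *
o=monitor.get_obs();im=imaging.camera('wrist')[:,:,::-1].copy();cv2.imwrite('pics/w3.png',im)
print(proj('wrist',[[.5231,.265,.101],[.5366,.2019,.09]],o).round())
E
python3 to.py 523 265 45 -76.6
```

```text
[[276. 199.]
 [278. 111.]]
shift mm [ -1.   -0.9 182.5] turn [-0.04  0.01 -0.12] pos [522.2 263.8 227.5] t 11.05 q [ 0.81 -0.    0.04  0.   -1.61 -0.58] gap 1.0
```

View pics/w3.png

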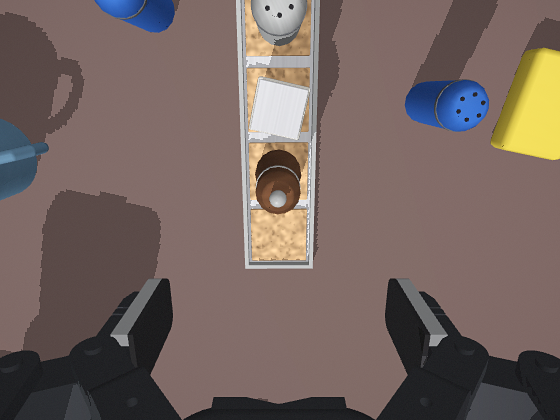

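The mill's ball is at (278,199), predicted (276,199). The tin lid centre is at (279,108), predicted (278,111). Both measurements hold.

>>> {"method": "send_rows", "body": {
  "targets": [
    [-1,-1,35,0,0,0],
    [0,0,35,0,0,0],
    [0,0,35,0,0,0],
    [0,0,35,0,0,0],
    [0,0,25,0,0,0],
    [0,0,12,0,0,0],
    [0,0,5,0,0,0],
    [0,0,0,0,0,0]
  ]
}}

```text
t: 11.85
tool_pos: [0.5233, 0.2655, 0.0456]
eef_rot: [[0.232, -0.973, 0.001], [-0.973, -0.232, 0.0], [-0.0, -0.001, -1.0]]
ft_force: [0.1, -0.5, 0.0]
finger_gap: 1.003
gripper_force: 0.0
```

>>> {"method": "send_rows", "body": {
  "targets": [
    [0,0,0,0,0,0],
    [0,0,0,0,0,0],
    [0,0,0,0,0,0],
    [0,0,0,0,0,0],
    [0,0,0,0,0,0],
    [0,0,0,0,0,0],
    [0,0,0,0,0,0],
    [0,0,0,0,0,0]
  ],
  "claw": 1,
  "grip_force": 40
}}

```text
t: 12.65
tool_pos: [0.523, 0.266, 0.0457]
eef_rot: [[0.233, -0.972, 0.001], [-0.972, -0.233, 0.0], [-0.0, -0.001, -1.0]]
ft_force: [-2.5, 0.0, 5.8]
finger_gap: 0.412
gripper_force: 40.1
```

>>> {"method": "send_rows", "body": {
  "targets": [
    [0,0,-8,0,0,0],
    [0,0,-20,0,0,0],
    [0,0,-30,0,0,0],
    [0,0,-30,0,0,0],
    [0,0,-30,0,0,0],
    [0,0,-12,0,0,0],
    [0,0,0,0,0,0]
  ]
}}

```text
t: 13.35
tool_pos: [0.5233, 0.2662, 0.1763]
eef_rot: [[0.233, -0.973, 0.002], [-0.973, -0.233, 0.002], [-0.001, -0.002, -1.0]]
ft_force: [-0.4, 0.0, -2.5]
finger_gap: 0.407
gripper_force: 40.3
```

```bash
python3 to.py 527 -266 175 -83
```

```text
shift mm [5.184e+02 1.203e+02 2.000e-01] turn [-0.14  0.09  6.45] pos [523.3 266.2 176.3] t 13.35 q [ 0.81  0.   -0.05  0.   -1.51 -0.58] gap 0.407
```

>>> {"method": "send_rows", "body": {
  "targets": [
    [20,4,0,0,0,0],
    [38,9,0,0,0,0],
    [43,10,0,0,0,0],
    [43,10,0,0,0,0],
    [43,10,0,0,0,0],
    [43,10,0,0,0,0],
    [43,10,0,0,0,0],
    [43,10,0,0,0,0]
  ]
}}

```text
t: 14.15
tool_pos: [0.5239, -0.0608, 0.1724]
eef_rot: [[0.233, -0.973, -0.003], [-0.973, -0.233, -0.0], [-0.001, 0.003, -1.0]]
ft_force: [1.2, 0.0, -2.1]
finger_gap: 0.41
gripper_force: 40.2
```

>>> {"method": "send_rows", "body": {
  "targets": [
    [44,10,0,0,0,0],
    [44,10,0,0,0,0],
    [44,10,0,0,0,0],
    [40,10,0,0,0,0],
    [30,7,0,0,0,0],
    [0,0,0,0,0,3],
    [0,0,0,0,0,3.4],
    [0,0,0,0,0,0]
  ]
}}

```text
t: 14.95
tool_pos: [0.5253, -0.2664, 0.1721]
eef_rot: [[0.121, -0.993, -0.004], [-0.993, -0.121, 0.001], [-0.002, 0.004, -1.0]]
ft_force: [-0.7, 0.9, -1.2]
finger_gap: 0.409
gripper_force: 40.3
```

>>> {"method": "send_rows", "body": {
  "targets": [
    [0,0,0,0,0,0],
    [0,0,0,0,0,0]
  ]
}}

```text
t: 15.15
tool_pos: [0.5263, -0.2658, 0.174]
eef_rot: [[0.124, -0.992, -0.001], [-0.992, -0.124, 0.0], [-0.0, 0.001, -1.0]]
ft_force: [-0.3, 0.2, -1.7]
finger_gap: 0.41
gripper_force: 40.3
```

```bash
python3 to.py 527 -266 44 -83
```

```text
shift mm [  0.3  -0.8 130. ] turn [0.06 0.02 0.14] pos [ 526.3 -265.8  174. ] t 15.15 q [-0.13  0.01 -0.04 -0.   -1.51  0.25] gap 0.41
```

>>> {"method": "send_rows", "body": {
  "targets": [
    [0,-1,20,0,0,0],
    [0,0,25,0,0,0],
    [0,0,25,0,0,0],
    [0,0,25,0,0,0],
    [0,0,18,0,0,0],
    [0,0,10,0,0,0],
    [0,0,5,0,0,0],
    [0,0,0,0,0,0]
  ]
}}

```text
t: 15.95
tool_pos: [0.5276, -0.2658, 0.0468]
eef_rot: [[0.123, -0.992, -0.0], [-0.992, -0.123, -0.0], [0.0, 0.0, -1.0]]
ft_force: [-0.5, -0.8, -1.1]
finger_gap: 0.41
gripper_force: 40.3
```

>>> {"method": "send_rows", "body": {
  "targets": [
    [0,0,1,0,0,0],
    [0,0,1,0,0,0],
    [0,0,0,0,0,0]
  ]
}}

```text
t: 16.25
tool_pos: [0.528, -0.2659, 0.0454]
eef_rot: [[0.123, -0.992, 0.001], [-0.992, -0.123, -0.0], [0.0, -0.001, -1.0]]
ft_force: [-0.3, -0.1, -1.4]
finger_gap: 0.412
gripper_force: 40.3
```

>>> {"method": "send_rows", "body": {
  "targets": [
    [0,0,1,0,0,0],
    [0,0,1,0,0,0],
    [0,0,0,0,0,0]
  ]
}}

```text
t: 16.55
tool_pos: [0.5279, -0.266, 0.0437]
eef_rot: [[0.123, -0.992, 0.001], [-0.992, -0.123, -0.001], [0.001, -0.001, -1.0]]
ft_force: [-0.8, 1.0, 3.4]
finger_gap: 0.412
gripper_force: 40.7
```

Contact. I release, lift and go for the tin.

>>> {"method": "send_rows", "body": {
  "targets": [
    [0,0,0,0,0,0],
    [0,0,0,0,0,0],
    [0,0,0,0,0,0],
    [0,0,0,0,0,0],
    [0,0,0,0,0,0],
    [0,0,0,0,0,0],
    [0,0,0,0,0,0]
  ],
  "claw": 0
}}

```text
t: 17.25
tool_pos: [0.5276, -0.2659, 0.0428]
eef_rot: [[0.123, -0.992, 0.0], [-0.992, -0.123, -0.0], [0.0, 0.0, -1.0]]
ft_force: [-0.5, -0.3, -0.3]
finger_gap: 0.998
gripper_force: 0.0
```

>>> {"method": "send_rows", "body": {
  "targets": [
    [0,0,-15,0,0,0],
    [0,0,-30,0,0,0],
    [0,0,-40,0,0,0],
    [0,0,-40,0,0,0],
    [0,0,-35,0,0,0],
    [0,0,-25,0,0,0],
    [0,0,0,0,0,0]
  ]
}}

```text
t: 17.95
tool_pos: [0.5289, -0.2668, 0.2344]
eef_rot: [[0.123, -0.992, 0.008], [-0.992, -0.123, -0.003], [0.004, -0.008, -1.0]]
ft_force: [0.4, -0.4, -0.3]
finger_gap: 0.999
gripper_force: 0.0
```

```bash
python3 to.py 537 202 228 -88
```

```text
shift mm [-464.2  -65.6    4.9] turn [-0.47 -0.23  5.05] pos [ 528.9 -266.8  234.4] t 17.95 q [-0.13  0.01  0.06  0.   -1.61  0.25] gap 0.999
```

>>> {"method": "send_rows", "body": {
  "targets": [
    [-25,-4,0,0,0,0],
    [-43,-6,0,0,0,0],
    [-45,-6.5,0,0,0,0],
    [-45,-6.5,0,0,0,0],
    [-45,-6.5,0,0,0,0],
    [-45,-6.5,0,0,0,0],
    [-45,-6.5,0,0,0,0],
    [-45,-6.5,0,0,0,0]
  ]
}}

```text
t: 18.75
tool_pos: [0.5342, 0.0774, 0.2285]
eef_rot: [[0.123, -0.992, 0.001], [-0.992, -0.123, 0.0], [-0.0, -0.001, -1.0]]
ft_force: [1.5, -0.8, 0.3]
finger_gap: 0.995
gripper_force: 0.0
```

>>> {"method": "send_rows", "body": {
  "targets": [
    [-45,-6,0,0,0,0],
    [-45,-6,0,0,0,0],
    [-35,-5,0,0,0,0],
    [0,0,0,0,0,5],
    [0,0,0,0,0,0],
    [0,0,0,0,0,0],
    [0,0,0,0,0,0]
  ]
}}

```text
t: 19.45
tool_pos: [0.5363, 0.201, 0.2282]
eef_rot: [[0.036, -0.999, 0.0], [-0.999, -0.036, 0.0], [-0.0, -0.0, -1.0]]
ft_force: [1.3, -0.2, 0.9]
finger_gap: 0.998
gripper_force: 0.0
```

```bash
python3 - <<'E'
from h import *
o=monitor.get_obs();im=imaging.camera('wrist')[:,:,::-1].copy();cv2.imwrite('pics/w4.png',im)
u,v=proj('wrist',[.5366,.2019,.09],o)[0];print(u,v)
hsv=cv2.cvtColor(im,cv2.COLOR_BGR2HSV);m=cv2.inRange(hsv,(0,0,200),(180,40,255))
n,l=cv2.connectedComponents(m);k=l[int(v),int(u)]
c=max(cv2.findContours((l==k).astype(np.uint8),cv2.RETR_EXTERNAL,cv2.CHAIN_APPROX_NONE)[0],key=cv2.contourArea)[:,0]
print(cv2.minAreaRect(c)[:3],cv2.minAreaRect((cast('wrist',c,.09,o)[:,:2]*1000).astype(np.float32)))
E
python3 to.py 537 202 38 -88
```

```text
277.6489023081341 195.51768945377972
((276.7869873046875, 192.25137329101562), (47.26388931274414, 47.00480651855469), 2.12109637260437) ((537.0716552734375, 199.5684814453125), (36.433834075927734, 38.658668518066406), 0.8422532677650452)
shift mm [ -0.9  -0.6 190.2] turn [-0.02  0.01  0.06] pos [536.4 201.  228.2] t 19.5 q [ 0.71 -0.03  0.01  0.   -1.61 -0.67] gap 1.0
```

View pics/w4.png

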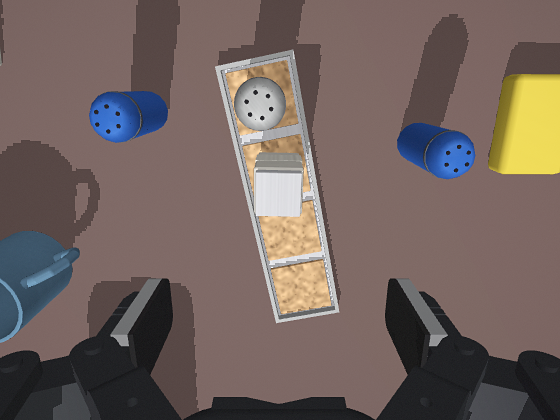

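The tin lid is at (277,192), square to the tool within about 1°. The steel shaker is at (260,104). The blue ones stand clear at (125,115) and (440,152).

>>> {"method": "send_rows", "body": {
  "targets": [
    [0,-0.5,35,0,0,0],
    [0,0,35,0,0,0],
    [0,0,35,0,0,0],
    [0,0,35,0,0,0],
    [0,0,30,0,0,0],
    [0,0,14,0,0,0],
    [0,0,6,0,0,0],
    [0,0,0,0,0,0]
  ]
}}

```text
t: 20.3
tool_pos: [0.5371, 0.2015, 0.0383]
eef_rot: [[0.036, -0.999, 0.0], [-0.999, -0.036, -0.0], [0.0, -0.0, -1.0]]
ft_force: [0.6, 0.1, 0.7]
finger_gap: 1.0
gripper_force: 0.0
```

>>> {"method": "send_rows", "body": {
  "targets": [
    [0,0,0,0,0,0],
    [0,0,0,0,0,0],
    [0,0,0,0,0,0],
    [0,0,0,0,0,0],
    [0,0,0,0,0,0],
    [0,0,0,0,0,0],
    [0,0,0,0,0,0],
    [0,0,0,0,0,0]
  ],
  "claw": 1,
  "grip_force": 40
}}

```text
t: 21.1
tool_pos: [0.5373, 0.2021, 0.039]
eef_rot: [[0.036, -0.999, 0.002], [-0.999, -0.036, 0.001], [-0.001, -0.002, -1.0]]
ft_force: [-1.5, -0.3, 6.2]
finger_gap: 0.466
gripper_force: 40.8
```

>>> {"method": "send_rows", "body": {
  "targets": [
    [0,0,-8,0,0,0],
    [0,0,-20,0,0,0],
    [0,0,-30,0,0,0],
    [0,0,-30,0,0,0],
    [0,0,-30,0,0,0],
    [0,0,-12,0,0,0],
    [0,0,0,0,0,0]
  ]
}}

```text
t: 21.8
tool_pos: [0.5373, 0.2021, 0.1693]
eef_rot: [[0.036, -0.999, 0.002], [-0.999, -0.036, 0.002], [-0.002, -0.002, -1.0]]
ft_force: [-0.2, 0.4, -1.7]
finger_gap: 0.463
gripper_force: 40.3
```

```bash
python3 to.py 519 -198 168 -83
```

```text
shift mm [399.2  32.6   0.6] turn [-0.13  0.09 -4.94] pos [537.3 202.1 169.3] t 21.8 q [ 0.71 -0.03 -0.1   0.   -1.5  -0.67] gap 0.463
```

>>> {"method": "send_rows", "body": {
  "targets": [
    [20,2,0,0,0,0],
    [38,3,0,0,0,0],
    [43,3.5,0,0,0,0],
    [43,3.5,0,0,0,0],
    [43,3.5,0,0,0,0],
    [43,3.5,0,0,0,0],
    [43,3.5,0,0,0,0],
    [43,3.5,0,0,0,0]
  ]
}}

```text
t: 22.6
tool_pos: [0.5204, -0.1171, 0.1655]
eef_rot: [[0.036, -0.999, -0.003], [-0.999, -0.036, 0.0], [-0.0, 0.003, -1.0]]
ft_force: [0.6, -0.0, -0.2]
finger_gap: 0.463
gripper_force: 40.3
```

>>> {"method": "send_rows", "body": {
  "targets": [
    [44,3,0,0,0,0],
    [38,3,0,0,0,0],
    [0,0,0,0,0,-2.5],
    [0,0,0,0,0,-2.4],
    [0,0,0,0,0,0],
    [0,0,0,0,0,0],
    [0,0,0,0,0,0]
  ]
}}

```text
t: 23.3
tool_pos: [0.5187, -0.197, 0.1671]
eef_rot: [[0.121, -0.993, -0.001], [-0.993, -0.121, 0.0], [-0.0, 0.001, -1.0]]
ft_force: [0.8, -0.6, -0.7]
finger_gap: 0.465
gripper_force: 40.4
```

```bash
python3 to.py 519 -197 37 -83
```

```text
shift mm [ 1.000e-01 -5.000e-01  1.301e+02] turn [ 0.07  0.01 -0.07] pos [ 518.7 -197.   167.1] t 23.3 q [-0.   -0.08 -0.15 -0.   -1.5   0.12] gap 0.465
```

>>> {"method": "send_rows", "body": {
  "targets": [
    [0,0,20,0,0,0],
    [0,0,25,0,0,0],
    [0,0,25,0,0,0],
    [0,0,25,0,0,0],
    [0,0,18,0,0,0],
    [0,0,10,0,0,0],
    [0,0,5,0,0,0],
    [0,0,0,0,0,0]
  ]
}}

```text
t: 24.1
tool_pos: [0.519, -0.1971, 0.0398]
eef_rot: [[0.121, -0.993, -0.0], [-0.993, -0.121, -0.0], [0.0, 0.0, -1.0]]
ft_force: [-1.0, -0.7, -1.2]
finger_gap: 0.469
gripper_force: 40.4
```

>>> {"method": "send_rows", "body": {
  "targets": [
    [0,0,1,0,0,0],
    [0,0,1,0,0,0],
    [0,0,1,0,0,0],
    [0,0,0,0,0,0]
  ]
}}

```text
t: 24.5
tool_pos: [0.5192, -0.1972, 0.037]
eef_rot: [[0.121, -0.993, 0.0], [-0.993, -0.121, -0.0], [0.0, -0.0, -1.0]]
ft_force: [-0.5, 0.3, -1.4]
finger_gap: 0.471
gripper_force: 40.4
```

>>> {"method": "send_rows", "body": {
  "targets": [
    [0,0,1,0,0,0],
    [0,0,0,0,0,0]
  ]
}}

```text
t: 24.7
tool_pos: [0.5193, -0.1973, 0.037]
eef_rot: [[0.121, -0.993, 0.001], [-0.993, -0.121, -0.001], [0.001, -0.001, -1.0]]
ft_force: [-2.8, 1.7, 5.6]
finger_gap: 0.469
gripper_force: 40.8
```

>>> {"method": "send_rows", "body": {
  "targets": [
    [0,0,0,0,0,0],
    [0,0,0,0,0,0],
    [0,0,0,0,0,0],
    [0,0,0,0,0,0],
    [0,0,0,0,0,0],
    [0,0,0,0,0,0],
    [0,0,0,0,0,0]
  ],
  "claw": 0
}}

```text
t: 25.4
tool_pos: [0.5191, -0.1972, 0.0358]
eef_rot: [[0.121, -0.993, -0.0], [-0.993, -0.121, -0.0], [0.0, 0.0, -1.0]]
ft_force: [0.8, 0.4, 0.1]
finger_gap: 1.0
gripper_force: 0.0
```

>>> {"method": "send_rows", "body": {
  "targets": [
    [0,0,-15,0,0,0],
    [0,0,-30,0,0,0],
    [0,0,-40,0,0,0],
    [0,0,-40,0,0,0],
    [0,0,-40,0,0,0],
    [0,0,-27,0,0,0],
    [0,0,0,0,0,0]
  ]
}}

```text
t: 26.1
tool_pos: [0.5205, -0.1979, 0.2347]
eef_rot: [[0.121, -0.993, 0.009], [-0.993, -0.121, -0.002], [0.003, -0.009, -1.0]]
ft_force: [0.1, -0.3, 0.6]
finger_gap: 0.996
gripper_force: 0.0
```

```bash
python3 to.py 553 133.5 228 -76.6
```

```text
shift mm [-325.1  -72.3    6.2] turn [-0.5  -0.23 -6.45] pos [ 520.5 -197.9  234.7] t 26.1 q [-0.   -0.08 -0.03  0.   -1.61  0.12] gap 0.996
```

>>> {"method": "send_rows", "body": {
  "targets": [
    [-25,-6,0,0,0,0],
    [-43,-10,0,0,0,0],
    [-45,-10,0,0,0,0],
    [-45,-10,0,0,0,0],
    [-45,-10,0,0,0,0],
    [-45,-10,0,0,0,0],
    [-45,-10,0,0,0,0],
    [-31,-7,0,0,0,0]
  ]
}}

```text
t: 26.9
tool_pos: [0.5519, 0.1359, 0.2282]
eef_rot: [[0.123, -0.992, 0.0], [-0.992, -0.123, 0.0], [-0.0, -0.0, -1.0]]
ft_force: [1.2, -1.2, 0.2]
finger_gap: 1.003
gripper_force: 0.0
```

>>> {"method": "send_rows", "body": {
  "targets": [
    [0,0,0,0,0,-6.4],
    [0,0,0,0,0,0],
    [0,0,0,0,0,0],
    [0,0,0,0,0,0]
  ]
}}

```text
t: 27.3
tool_pos: [0.5523, 0.1326, 0.2282]
eef_rot: [[0.228, -0.974, 0.0], [-0.974, -0.228, 0.0], [0.0, -0.0, -1.0]]
ft_force: [-0.0, -0.2, 0.0]
finger_gap: 0.999
gripper_force: 0.0
```

```bash
python3 - <<'E'
from h import *
o=monitor.get_obs();im=imaging.camera('wrist')[:,:,::-1].copy()
p=proj('wrist',[[.5529,.1334,.096]],o);print(p.round())
for q in p:cv2.circle(im,(int(q[0]),int(q[1])),4,(0,0,255),2)
cv2.imwrite('pics/w5.png',im)
E
python3 to.py 553 133.5 42 -76.6
```

```text
[[277. 197.]]
shift mm [ -0.7  -0.8 186.1] turn [-0.03  0.   -0.19] pos [552.3 132.6 228.1] t 27.35 q [ 0.59 -0.05 -0.01  0.   -1.61 -0.36] gap 0.999
```

View pics/w5.png

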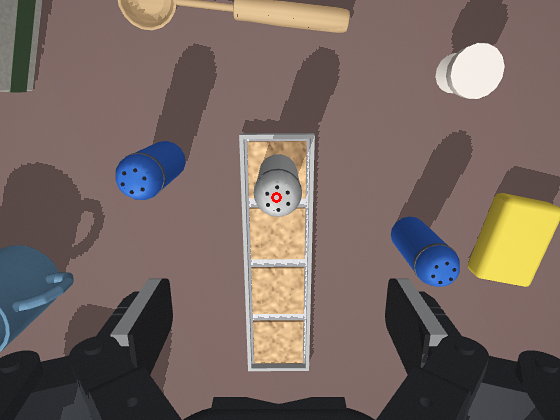

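The grey pierced shaker's dome centre is at (277,197), exactly as predicted. The blue ones, at (150,170) and (427,250), are clear of the fingers.

>>> {"method": "send_rows", "body": {
  "targets": [
    [-0.5,-1,35,0,0,0],
    [0,0,35,0,0,0],
    [0,0,35,0,0,0],
    [0,0,35,0,0,0],
    [0,0,28,0,0,0],
    [0,0,12,0,0,0],
    [0,0,6,0,0,0],
    [0,0,0,0,0,0]
  ]
}}

```text
t: 28.15
tool_pos: [0.5535, 0.1338, 0.0423]
eef_rot: [[0.23, -0.973, 0.001], [-0.973, -0.23, -0.0], [0.0, -0.0, -1.0]]
ft_force: [0.4, -0.1, 0.4]
finger_gap: 1.005
gripper_force: 0.0
```

>>> {"method": "send_rows", "body": {
  "targets": [
    [0,0,0,0,0,0],
    [0,0,0,0,0,0],
    [0,0,0,0,0,0],
    [0,0,0,0,0,0],
    [0,0,0,0,0,0],
    [0,0,0,0,0,0],
    [0,0,0,0,0,0],
    [0,0,0,0,0,0]
  ],
  "claw": 1,
  "grip_force": 40
}}

```text
t: 28.95
tool_pos: [0.5535, 0.1342, 0.0429]
eef_rot: [[0.231, -0.973, 0.001], [-0.973, -0.231, 0.0], [0.0, -0.001, -1.0]]
ft_force: [-2.3, -0.7, 5.8]
finger_gap: 0.433
gripper_force: 40.1
```

>>> {"method": "send_rows", "body": {
  "targets": [
    [0,0,-8,0,0,0],
    [0,0,-20,0,0,0],
    [0,0,-30,0,0,0],
    [0,0,-30,0,0,0],
    [0,0,-30,0,0,0],
    [0,0,-12,0,0,0],
    [0,0,0,0,0,0]
  ]
}}

```text
t: 29.65
tool_pos: [0.5538, 0.1344, 0.1733]
eef_rot: [[0.231, -0.973, 0.003], [-0.973, -0.231, 0.002], [-0.001, -0.003, -1.0]]
ft_force: [0.3, 0.4, -1.5]
finger_gap: 0.434
gripper_force: 40.3
```

```bash
python3 to.py 510.5 -131 172 -83
```

```text
shift mm [248.2 103.4   0.8] turn [-0.16  0.06  6.35] pos [553.8 134.4 173.3] t 29.65 q [ 0.59 -0.04 -0.1   0.   -1.51 -0.36] gap 0.434
```

>>> {"method": "send_rows", "body": {
  "targets": [
    [20,8,0,0,0,0],
    [35,15,0,0,0,0],
    [40,17,0,0,0,0],
    [40,17,0,0,0,0],
    [40,17,0,0,0,0],
    [40,17,0,0,0,0],
    [33,12,0,0,0,0],
    [0,0,0,0,0,3]
  ]
}}

```text
t: 30.45
tool_pos: [0.5085, -0.1342, 0.1692]
eef_rot: [[0.175, -0.985, -0.004], [-0.985, -0.175, -0.0], [-0.0, 0.004, -1.0]]
ft_force: [-0.3, 0.4, -1.9]
finger_gap: 0.432
gripper_force: 40.4
```

>>> {"method": "send_rows", "body": {
  "targets": [
    [0,0,0,0,0,3.3],
    [0,0,0,0,0,0],
    [0,0,0,0,0,0],
    [0,0,0,0,0,0]
  ]
}}

```text
t: 30.85
tool_pos: [0.51, -0.1307, 0.1709]
eef_rot: [[0.124, -0.992, -0.001], [-0.992, -0.124, 0.0], [-0.0, 0.001, -1.0]]
ft_force: [0.6, 0.7, -0.9]
finger_gap: 0.436
gripper_force: 40.4
```

```bash
python3 to.py 510.5 -131 41 -83
```

```text
shift mm [  0.3  -0.6 129.9] turn [0.07 0.01 0.15] pos [ 510.  -130.7  170.9] t 30.85 q [ 0.13 -0.15 -0.21 -0.   -1.52 -0.01] gap 0.436
```

>>> {"method": "send_rows", "body": {
  "targets": [
    [0,-0.5,20,0,0,0],
    [0,0,25,0,0,0],
    [0,0,25,0,0,0],
    [0,0,25,0,0,0],
    [0,0,18,0,0,0],
    [0,0,10,0,0,0],
    [0,0,5,0,0,0],
    [0,0,0,0,0,0]
  ]
}}

```text
t: 31.65
tool_pos: [0.5107, -0.1309, 0.0438]
eef_rot: [[0.123, -0.992, -0.0], [-0.992, -0.123, -0.0], [0.0, 0.0, -1.0]]
ft_force: [-0.6, 0.7, -1.4]
finger_gap: 0.434
gripper_force: 40.4
```

>>> {"method": "send_rows", "body": {
  "targets": [
    [0,0,1,0,0,0],
    [0,0,1,0,0,0],
    [0,0,1,0,0,0],
    [0,0,0,0,0,0]
  ]
}}

```text
t: 32.05
tool_pos: [0.5108, -0.131, 0.041]
eef_rot: [[0.123, -0.992, 0.0], [-0.992, -0.123, -0.0], [0.0, -0.0, -1.0]]
ft_force: [0.2, -1.2, -1.4]
finger_gap: 0.433
gripper_force: 40.4
```

>>> {"method": "send_rows", "body": {
  "targets": [
    [0,0,1,0,0,0],
    [0,0,0,0,0,0]
  ]
}}

```text
t: 32.25
tool_pos: [0.5109, -0.1311, 0.0408]
eef_rot: [[0.123, -0.992, 0.001], [-0.992, -0.123, -0.0], [0.001, -0.0, -1.0]]
ft_force: [-2.9, 1.3, 5.2]
finger_gap: 0.437
gripper_force: 40.9
```

>>> {"method": "send_rows", "body": {
  "targets": [
    [0,0,0,0,0,0],
    [0,0,0,0,0,0],
    [0,0,0,0,0,0],
    [0,0,0,0,0,0],
    [0,0,0,0,0,0],
    [0,0,0,0,0,0],
    [0,0,0,0,0,0]
  ],
  "claw": 0
}}

```text
t: 32.95
tool_pos: [0.5107, -0.131, 0.0398]
eef_rot: [[0.123, -0.992, -0.0], [-0.992, -0.123, -0.0], [0.0, 0.0, -1.0]]
ft_force: [0.8, 0.9, 0.1]
finger_gap: 1.001
gripper_force: 0.0
```

>>> {"method": "send_rows", "body": {
  "targets": [
    [0,0,-15,0,0,0],
    [0,0,-30,0,0,0],
    [0,0,-40,0,0,0],
    [0,0,-40,0,0,0],
    [0,0,-40,0,0,0],
    [0,0,-27,0,0,0],
    [0,0,0,0,0,0]
  ]
}}

```text
t: 33.65
tool_pos: [0.5122, -0.1316, 0.2385]
eef_rot: [[0.123, -0.992, 0.009], [-0.992, -0.123, -0.001], [0.002, -0.009, -1.0]]
ft_force: [1.0, 1.0, -0.3]
finger_gap: 0.998
gripper_force: 0.0
```

>>> {"method": "send_rows", "body": {
  "targets": [
    [-30,0,0,0,0,0],
    [-45,0,0,0,0,0],
    [-45,0,0,0,0,0],
    [-45,0,0,0,0,0],
    [-45,0,0,0,0,0],
    [-30,0,0,0,0,0],
    [0,0,0,0,0,0],
    [0,0,0,0,0,0]
  ]
}}

```text
t: 34.45
tool_pos: [0.481, 0.1076, 0.2322]
eef_rot: [[0.125, -0.992, 0.0], [-0.992, -0.125, -0.0], [0.0, -0.0, -1.0]]
ft_force: [0.8, -1.0, -0.1]
finger_gap: 1.001
gripper_force: 0.0
```

Run:
```python
from h import *
im=imaging.camera('top')[:,:,::-1].copy()
p=proj('top',[[.5354,-.3332,.072],[.5271,-.2657,.100],[.5189,-.1983,.088],[.5106,-.1308,.094]])
for q in p:cv2.drawMarker(im,(int(round(q[0])),int(round(q[1]))),(0,0,255),cv2.MARKER_CROSS,3,1)
cv2.imwrite('pics/end.png',cv2.resize(im[170:260,310:480],None,fx=4.5,fy=4.5,interpolation=cv2.INTER_CUBIC))
print(monitor.get_obs()['t'],p.round(1).tolist())
```

```text
34.5 [[445.3, 205.6], [416.8, 206.9], [380.2, 212.6], [346.1, 216.5]]
```

View pics/end.png

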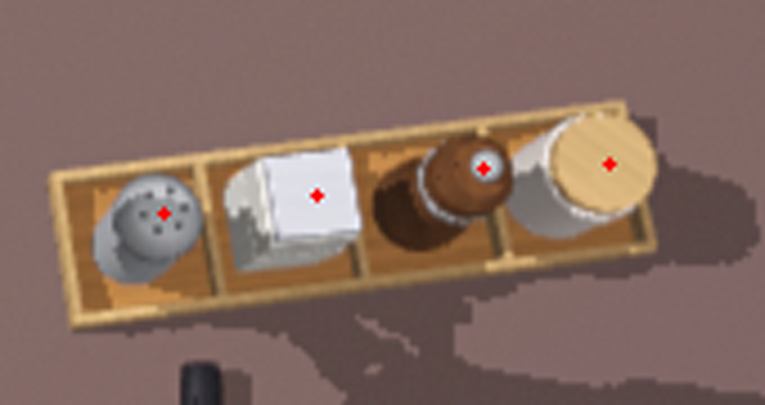

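All four stand upright and centred within about 2 mm of the predicted marks. In the crop, left to right, they are shaker (160,213), tin (312,195), mill (486,165) and pot (605,163), which is the mirrored order. I hand in the job.

```bash
python3 -c "
from rig import workorder
print(workorder.close_job())"
```

```text
the job is handed in; nothing more can be done
None
```

All four containers were set down upright in the new rack in mirrored order (shaker, tin, mill, pot from the left), and the job was handed in at about 34.5 s of the 112 s allowed; no verdict was returned.

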